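Push a sample pellet into the reader's well and start the reading

ROBOT

A 6-joint arm with a two-finger parallel gripper is mounted at the origin on the work surface. World frame = base frame: x ahead of the robot, y to its left, z up, the work surface at z = 0. Lengths are in m, angles in rad, forces in N, time in s.
With the tool pointing down it reaches from about 0.375 to 0.9 m from the base axis. Payload 3.1 kg.
Tool frame: the origin (TCP) lies midway between the tips of the shut fingers; the grasp point (between the pads) lies 19 mm behind it; z points along the fingers, y is the direction in which the jaws open and shut (so a half turn about z gives the same grasp; the last joint's range is limited). The gripper opens to 87 mm and grips with 3 to 60 N. Pads are 19 mm wide; open, the fingers measure 117 mm over their backs; the gripper's body (75 mm by 190 mm) begins 51 mm behind the grasp point.
Start: joints at [1.077, 0.527, 1.433, -0, 1.181, -0.178], TCP at [0.194, 0.594, 0.223] pointing down, gripper open.
Joint ranges: [-3.08, 3.08], [-0.75, 2.2], [0.22, 2.44], [-1.43, 4.57], [0, 2.65], [-2.85, 2.85]. Speed limits (rad/s): [2.79, 2.79, 3.14, 3.14, 3.14, 3.14].

INTERFACE

Orientations are given as a unit quaternion [x, y, z, w].
In Python, from workcell import robot gives the robot as it stands. Calls block until the motion is done:
- robot.reach(position, orientation): joint-space move of the TCP to a pose.
- robot.move_linear(position, orientation=None, velocity=0.15, f_stop=None): straight line of the TCP; orientation=None keeps the orientation; velocity is the mean speed in m/s. With f_stop (N) it stops when the force on the tool has changed by that much, and returns True; else False.
- robot.goto_joints(angles): joint-space move.
- robot.move_gripper(opening, newtons=None): finger opening in m; newtons is the grip in N (None keeps the last); returns when the fingers have stopped.
- robot.wait(seconds).
- robot.inverse_kinematics(position, orientation): joint angles nearest the present ones, or None.
- robot.sense(): the state.
- robot.snapshot(name): name is "side" or "top"; returns the picture (420x560x3 uint8, red, green, blue); there is no depth.
- robot.camera_model(name): a dict with "fx", "fy", "cx", "cy" (pixels), "R" (3x3) and "t" (3): a world point X has camera coordinates R X + t. Camera axes: x right, y down, z forward; pixel columns grow to the right and rows downward; lengths in m; the calibration is good to about 2 mm. A picture is of the moment at which its call begins. camera_model takes no time and is no camera call.
A pose or a line that the arm cannot do raises robot.Unreachable and nothing moves.
- robot.finish_job(): hands the job in, once; it reports no verdict.
Trained networks look in the newest picture that a camera, given by its name, has taken for a name from the list of things; names that differ only in an ending like _2 or _b are one class to them, and where a whole thing is asked for, a point or a joint stands for the part that bears it (a point fixed in the world has none). Each returns a list of dicts, best first, with "confidence" (0 to 1); they miss things now and then, are a little off and sometimes report something else, mostly with a low value. They report only what shows in the picture. A call takes as long as a camera call. They do not tell look-alikes from the thing itself.
- robot.boxes_of(camera, target): "uv" ([column, row] in pixels, amid what is visible of it).
The state is a dict: "t": time; "q": joint angles; "dq": joint speeds; "joint_efforts": joint torques, N m; "tcp_pos": TCP position; "orientation": TCP orientation; "force": force on the tool from outside, world axes, zero at the start; "moment": the same for the moment, N m; "grip_width": finger opening in m.
Only numpy, scipy, OpenCV 4.12 (cv2) and the standard library are available. Lean on these libraries where they do the work, as an engineer would, in place of code of your own. Each camera call takes 0.05 s, during which the arm holds its last target. There are 200 camera calls.

TASK

Push the brown-faced sample disc across the reader's white deck with the fingertips, without picking it up, until it drops over the edge into the round well and lies flat at the bottom. Then press the green start button fully down, let it go and move clear. Do not lift the sample, do not press start before it is home, and leave the white-faced reference disc, the amber bottle and the red-capped pot where they are.

Things in the scene. Friction and masses are not known exactly. Their poses are not given: they have to be found in the camera images.
- reader: Fixed flat laboratory instrument, a white slab 240 (x) by 360 (y) by 45 mm high with an orange band round its foot, lying level on the bench. Origin: centre of its underside, on the bench; its z is up, its -x side faces the robot at yaw 0. Its flat top, the deck, is 45 mm above the bench; a grey control strip with a dark display and the start button runs along its +x side (x +60 to +116 mm), under 2 mm proud apart from the button
- well (a point): Centre of the mouth of the round well, in the plane of the deck, at x -30, y 0 in the reader's frame. The well is 50 mm across and 9 mm deep with a flat black floor and a glass window; there is no raised rim, only a 1 mm chamfer. The sample disc fits loosely and then stands 1 mm proud of the deck
- sample_center (a point): Centre of the sample: a loose disc 46 mm across and 10 mm thick, about 45 g, aluminium with a brown face. It starts lying on the deck, left or right of the well, so that its centre is 5 mm above the deck; in the well its centre is 4 mm below the deck. Slides easily on the deck. z is the disc's axis
- reference_center (a point): Centre of the reference disc: same size as the sample, black with a white face, lying loose on the deck on the other side of the well. To be left alone
- start (a joint): Travel of the green spring push button in m: 0 up, 0.006 fully down; returns by itself. Fully down takes 5 N
- start_top (a point): Centre of the top face of the start button's green cap, 32 mm across, in a black round housing 48 mm across on the control strip (x +88, y +60 mm in the reader's frame). The cap's top is 22 mm above the deck, 10 mm above its housing; it moves straight down 6 mm
- amber_bottle_center (a point): Loose amber bottle with a black cap, 60 mm across, 120 mm high, standing on the bench to the left or right of the reader; point half-way up. To be left alone
- pot_center (a point): Loose white pot with a red lid, 60 mm across, 70 mm high, standing on the bench on the other side of the reader; point half-way up. To be left alone
Things that resemble listed ones, but are neither listed nor needed, are in the scene too. Of the things that look like the part that bears amber_bottle_center, the smaller one is meant.

How it is judged:
By the outcome, as a careful person would: the job done as asked, in the order asked, and still so for the second after the job is handed in, with the robot touching nothing.
It also fails if it takes over 51 s, if anything falls off the work surface, if the arm or the gripper's body presses on something with over 40 N, if the wrist force passes 120 N, or if a joint passes its speed limit or range.

## Working session

There is one attempt and no reset: what is moved stays moved. The work goes in short steps, each a Python script; the robot and the scene stay as the last script left them, time stands still between calls to the robot, and variables do not carry over. Pictures are saved under pics/ and viewed, about 8 in all and at most 12, crops included, and the job is handed in when it is done.

```bash
mkdir -p pics
python3 - <<'E'
from workcell import robot
import cv2,json
for n in("top","side"):
    im=robot.snapshot(n); cv2.imwrite(f"pics/{n}0.png",im[:,:,::-1])
    for t in("well","sample_center","reference_center","start_top","amber_bottle_center","pot_center","reader"):
        try: print(n,t,[(d["uv"],round(d["confidence"],2)) for d in robot.boxes_of(n,t)])
        except Exception as e: print(n,t,e)
    c=robot.camera_model(n); print(c)
s=robot.sense();print(s["t"],s["tcp_pos"],s["orientation"])
E
```

```text
top well [([265.4, 232.0], 0.8)]
top sample_center [([305.9, 235.8], 0.76)]
top reference_center [([226.3, 254.0], 0.63)]
top start_top [([231.2, 197.4], 0.64)]
top amber_bottle_center [([383.7, 205.8], 0.93), ([394.3, 163.0], 0.91)]
top pot_center [([132.5, 224.4], 0.93), ([305.8, 236.9], 0.58)]
top reader [([261.4, 225.9], 0.56)]
{'fx': 517.3197673461561, 'fy': 517.3197673461561, 'cx': 286.3674464070373, 'cy': 212.53290588967494, 'R': array([[-0.01279168, -0.99990554, -0.00502739],
       [-0.97506346,  0.0135876 , -0.2215099 ],
       [ 0.22155729,  0.00206854, -0.97514516]]), 't': array([0.04532803, 0.63217292, 1.19548595])}
side well [([283.0, 216.3], 0.6)]
side sample_center [([282.0, 236.2], 0.57)]
side reference_center [([251.6, 186.5], 0.5)]
side start_top []
side amber_bottle_center [([337.0, 294.4], 0.9), ([386.8, 287.2], 0.83)]
side pot_center [([252.4, 131.0], 0.93)]
side reader [([283.7, 217.5], 0.96)]
{'fx': 405.8936049917341, 'fy': 405.8936049917341, 'cx': 286.06538880181307, 'cy': 209.44906706929376, 'R': array([[ 0.95358437, -0.30098117, -0.0093371 ],
       [-0.24131711, -0.74527141, -0.62155979],
       [ 0.18011912,  0.5949629 , -0.78331108]]), 't': array([-0.56255041,  0.23496805,  1.00910708])}
0.8 [0.19406403 0.59409879 0.22258885] [1.57221558e-01 9.87563355e-01 4.04321129e-05 1.07208672e-05]
```

View pics/top0.png

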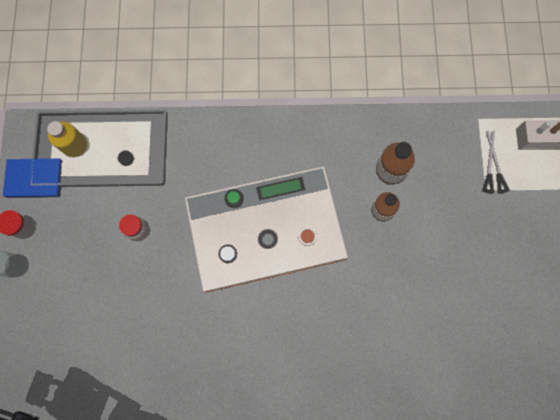

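View pics/side0.png

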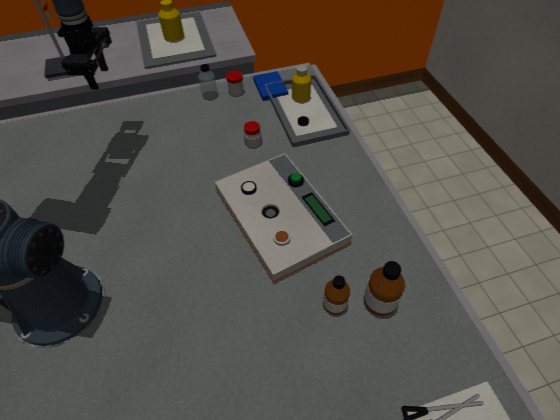

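The top view shows the reader in the middle, with the sample (brown) at (308,237), the reference (white) at (228,254), the well at (268,239) and the green button at (234,198). There are two amber bottles on the right: small at (387,206) and large at (397,160). The smaller one is the listed one. The pot is at (131,226); a similar pot stands at (10,222). All of these only need to be avoided. The side view agrees: sample (282,238), well (271,212).

Next I rectify the top view to the deck plane and fit the reader's pose.

```bash
cat > h.py <<'E'
import numpy as np,cv2
from workcell import robot
def ray(n,uv,z):
    c=robot.camera_model(n);d=c["R"].T@np.array([(uv[0]-c["cx"])/c["fx"],(uv[1]-c["cy"])/c["fy"],1]);o=-c["R"].T@c["t"]
    return (o+d*(z-o[2])/d[2])[:2]
def proj(n,P):
    c=robot.camera_model(n);X=c["R"]@np.array(P)+c["t"];return np.array([c["fx"]*X[0]/X[2]+c["cx"],c["fy"]*X[1]/X[2]+c["cy"]])
def blob(im,mask,near,r):
    m=mask.astype(np.uint8);yy,xx=np.mgrid[:m.shape[0],:m.shape[1]]
    m[(xx-near[0])**2+(yy-near[1])**2>r*r]=0
    M=cv2.moments(m,True);return np.array([M["m10"]/M["m00"],M["m01"]/M["m00"]]),M["m00"]
def brown(im):
    a=im.astype(int);return (a[...,0]>a[...,2]+45)&(a[...,0]>70)
def green(im):
    a=im.astype(int);return (a[...,1]>a[...,0]+40)&(a[...,1]>a[...,2]+25)
E
python3 - <<'E'
from h import *
I={n:cv2.imread(f"pics/{n}0.png")[:,:,::-1] for n in("top","side")}
G={"top":dict(s=(308,237),w=(268,239),b=(234,198),r=(228,254)),"side":dict(s=(282,238),w=(271,212),b=(296,180),r=(249,188))}
for n,im in I.items():
    g=im.max(2)
    for k,m,z,r in(("s",brown(im),.055,11),("b",green(im),.067,10),("w",g<110,.045,14)):
        p,a=blob(im,m,G[n][k],r);print(n,k,p.round(1),a,ray(n,p,z).round(4))
    # deck outline
    m=((im.min(2)>120)).astype(np.uint8)
    cs=max(cv2.findContours(m,cv2.RETR_EXTERNAL,cv2.CHAIN_APPROX_NONE)[0],key=lambda c:cv2.contourArea(c)*(cv2.pointPolygonTest(c,(G[n]["w"][0]+14,G[n]["w"][1]+8),False)>=0))
    W=np.array([ray(n,q[0],.045) for q in cs],np.float32)
    R=cv2.minAreaRect(W);print(n,R,cv2.boxPoints(R).round(4).tolist())
im=I["top"];cv2.imwrite("pics/top0c.png",cv2.resize(im[150:300,175:415,::-1],None,fx=3.3,fy=3.3,interpolation=cv2.INTER_CUBIC))
E
```

```text
top s [307.  235.9] 142.0 [ 0.5769 -0.0131]
top b [232.9 196.8] 117.0 [0.6755 0.1687]
top w [267.  238.3] 176.0 [0.574  0.0856]
top ((0.6962345242500305, 0.05942791700363159), (1.541471004486084, 1.0873236656188965), 89.06437683105469) [[0.14010000228881836, -0.7023000121116638], [1.2272000312805176, -0.7200999855995178], [1.2524000406265259, 0.8212000131607056], [0.16519999504089355, 0.8389000296592712]]
side s [281.4 235.9] 105.0 [ 0.5747 -0.0096]
side b [295.7 176.4] 68.0 [0.6735 0.1702]
side w [270.1 210.9] 217.0 [0.5715 0.0872]Traceback (most recent call last):
  File "<stdin>", line 11, in <module>
  File "h.py", line 4, in ray
    c=robot.camera_model(n);d=c["R"].T@np.array([(uv[0]-c["cx"])/c["fx"],(uv[1]-c["cy"])/c["fy"],1]);o=-c["R"].T@c["t"]
ValueError: time passes only in moves, steps and waits
```

```bash
sed -i 's/^def ray/C={n:robot.camera_model(n) for n in("top","side")}\ndef ray/; s/c=robot.camera_model(n);/c=C[n];/' h.py
cat >> h.py <<'E'
def quat(phi):  # tool down, jaws across push heading phi
    a=(phi+FLIP)/2;return [np.cos(a),np.sin(a),0,0]
FLIP=0
E
python3 - <<'E'
from h import *
im=cv2.imread("pics/top0.png")
cv2.imwrite("pics/top0c.png",cv2.resize(im[150:300,175:415],None,fx=3.3,fy=3.3,interpolation=cv2.INTER_CUBIC))
import h
S=np.array([.5758,-.0113]);W=np.array([.5728,.0864]);d=(W-S)/np.linalg.norm(W-S);phi=np.arctan2(d[1],d[0])
for f in(0,np.pi,-np.pi):
    h.FLIP=f
    for p in(S-d*.045,W):
        print(f,phi,p,robot.inverse_kinematics([*p,.049],quat(phi)))
for uv in((387,206),(397,160)): print(ray("top",uv,.1))
E
```

```text
0 1.6014929251536578 [ 0.57718113 -0.0562788 ] [-2.89793718e-01  7.14092047e-01  1.67589645e+00 -4.44089210e-16
  7.51604157e-01 -3.20490316e-01]
0 1.6014929251536578 [0.5728 0.0864] [-4.31003500e-02  7.13552720e-01  1.67756487e+00 -4.44089210e-16
  7.50475063e-01 -7.37969483e-02]
3.141592653589793 1.6014929251536578 [ 0.57718113 -0.0562788 ] [-2.89793718e-01  7.14092047e-01  1.67589645e+00 -4.44089210e-16
  7.51604157e-01  2.82110234e+00]
3.141592653589793 1.6014929251536578 [0.5728 0.0864] None
-3.141592653589793 1.6014929251536578 [ 0.57718113 -0.0562788 ] [-2.89793718e-01  7.14092047e-01  1.67589645e+00 -4.44089210e-16
  7.51604157e-01  2.82110234e+00]
-3.141592653589793 1.6014929251536578 [0.5728 0.0864] None
[ 0.63882225 -0.20440073]
[ 0.75404089 -0.23527507]
```

View pics/top0c.png

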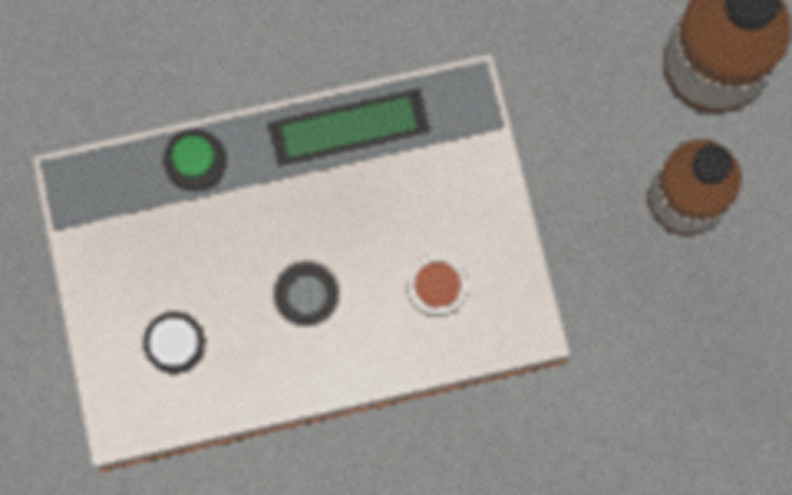

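The crop shows the brown-faced sample in its bright metal rim at crop (438,285). The well ring is at (306,293), the white reference at (174,342) and the button at (193,156). The reader's yaw is about 12.3°, and the measured well-to-button distance is 131 mm against 132 mm expected. I'm going in now and will push about half way.

Run:
```python
from h import *
S=np.array([.5758,-.0113]);W=np.array([.5728,.0864]);d=(W-S)/np.linalg.norm(W-S);phi=np.arctan2(d[1],d[0]);q=quat(phi)
p=S-d*.047
robot.reach([*p,.15],q); robot.move_gripper(.030)
robot.move_linear([*p,.052],velocity=.12)
f=robot.move_linear([*p,.0485],velocity=.02,f_stop=4);print("touch",f,robot.sense()["tcp_pos"])
e=W-d*(.027+.040)
print(robot.move_linear([*e,.0485],velocity=.05,f_stop=15))
s=robot.sense();print(s["t"],s["tcp_pos"],s["force"],s["grip_width"])
for n,g in(("top",(280,237)),("side",(275,220))):
    im=robot.snapshot(n);cv2.imwrite(f"pics/{n}1.png",im[:,:,::-1])
    pt=proj(n,[*(W-d*.04),.055]);b,a=blob(im,brown(im),pt,14);print(n,pt.round(1),b,a,ray(n,b,.055))
    x,y=proj(n,[*W,.045]).astype(int);c=im[y-45:y+45,x-60:x+60,::-1];cv2.imwrite(f"pics/{n}1c.png",cv2.resize(c,None,fx=5,fy=5,interpolation=cv2.INTER_CUBIC))
a,b=cv2.imread("pics/top1c.png"),cv2.imread("pics/side1c.png");cv2.imwrite("pics/c1.png",cv2.resize(np.hstack([a,b]),(800,300)))
```

```text
touch False [ 0.57733469 -0.05828365  0.04878028]
False
7.6333 [0.57489892 0.01918366 0.04847444] [ 0.0975989  -0.84245943 -0.01209324] 0.029928495662129656Traceback (most recent call last):
  File "<stdin>", line 12, in <module>
  File "h.py", line 12, in blob
    M=cv2.moments(m,True);return np.array([M["m10"]/M["m00"],M["m01"]/M["m00"]]),M["m00"]
                                           ~~~~~~~~^~~~~~~~~
ZeroDivisionError: float division by zero
```

Top view is probably occluded by the arm; use the side one.

Run:
```python
from h import *
W=np.array([.5728,.0864]);cr=[]
for n in("top","side"):
    im=robot.snapshot(n);cv2.imwrite(f"pics/{n}1.png",im[:,:,::-1])
    x,y=proj(n,[*W,.045]).astype(int);print(n,x-60,y-45)
    cr.append(cv2.resize(im[y-45:y+45,x-60:x+60,::-1],(400,300),interpolation=cv2.INTER_CUBIC))
    try: b,a=blob(im,brown(im),proj(n,[.574,.0464,.055]),14);print(n,b,a,ray(n,b,.055))
    except ZeroDivisionError: print(n,"hidden")
cv2.imwrite("pics/c1.png",np.hstack(cr))
```

```text
top 206 193
top hidden
side 210 166
side [262. 222.] 1.0 [0.53825331 0.04979058]
```

View pics/c1.png

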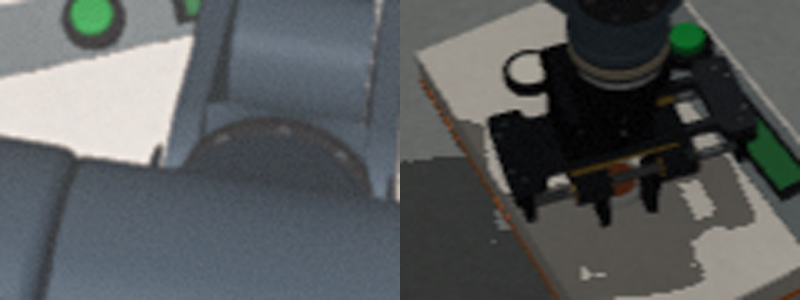

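The top view is blocked by the arm. The side view shows the brown disc just ahead of the two fingertips, at crop (620,180). I'll back off, lift and swing aside for one relative measurement.

```bash
cat > look.py <<'E'
from h import *
def look(tag,guess,gz=.055):
    s=robot.sense();q=np.array(s["q"]);q[0]+=.75;robot.goto_joints(q);out=[]
    for n in("top","side"):
        im=robot.snapshot(n);cv2.imwrite(f"pics/{n}{tag}.png",im[:,:,::-1])
        x,y=proj(n,[.5728,.0864,.045]).astype(int)
        out.append(cv2.resize(im[y-30:y+30,x-40:x+40,::-1],(400,300),interpolation=cv2.INTER_CUBIC))
        try: b,a=blob(im,brown(im),proj(n,[*guess,gz]),14);print(n,"org",x-40,y-30,b.round(1),a,ray(n,b,gz).round(4))
        except ZeroDivisionError: print(n,"hidden")
    cv2.imwrite(f"pics/c{tag}.png",np.hstack(out));print(robot.sense()["t"])
E
python3 - <<'E'
from look import *
p=robot.sense()["tcp_pos"]
robot.move_linear([p[0],p[1]-.02,.0485],velocity=.1)
robot.move_linear([p[0],p[1]-.02,.22],velocity=.2)
look("2",[.574,.0464])
E
```

```text
top org 226 208 [283.3 237.4] 149.0 [0.5739 0.0451]
side org 230 181 [274.1 219.4] 101.0 [0.5716 0.0482]
10.7917
```

View pics/c2.png

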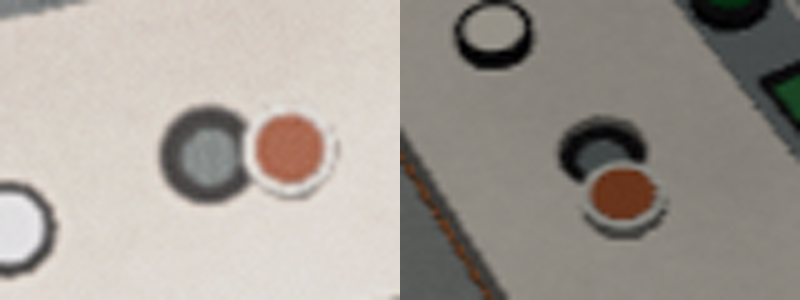

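The disc sits centred in front of the well at top-crop (290,149), with the well at (209,154). Using the fingertip position as a cross-check, the camera biases come out at 1 mm (top) and 3 mm (side). Corrected positions are well (0.574, 0.086) and disc (0.574, 0.046). Now I push along +y the rest of the way.

Run:
```python
from look import *
q=quat(np.pi/2)
robot.reach([.574,-.003,.12],q)
robot.move_linear([.574,-.003,.0485],velocity=.15)
robot.move_linear([.574,.035,.0485],velocity=.06)
print(robot.move_linear([.574,.0625,.0485],velocity=.04,f_stop=12))
s=robot.sense();print(s["t"],s["tcp_pos"],s["force"])
robot.wait(.3)
robot.move_linear([.574,.035,.0485],velocity=.1)
robot.move_linear([.574,.035,.2],velocity=.25)
look("3",[.574,.086],.046)
```

```text
False
14.6333 [0.57403167 0.0625779  0.0484964 ] [-0.14722824  0.3282997   0.44616457]
top org 226 208 [267.  238.2] 145.0 [0.5741 0.0856]
side org 230 181 [269.9 210. ] 89.0 [0.5714 0.0897]
17.775
```

View pics/c3.png

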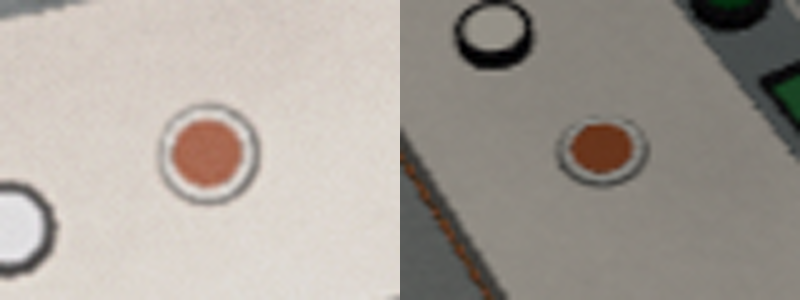

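The sample lies flat and concentric in the well, at top-crop (208,153) and side-crop (601,148), with an even gap all round. The white disc hasn't moved. Next is the button.

Run:
```python
from look import *
q=quat(np.pi/2)
robot.move_gripper(0.0)
robot.reach([.676,.169,.12],q)
robot.move_linear([.676,.169,.072],velocity=.1)
f=robot.move_linear([.676,.169,.0592],velocity=.015,f_stop=14)
s=robot.sense();print(f,s["t"],s["tcp_pos"],s["force"])
robot.wait(.3);s=robot.sense();print(s["tcp_pos"],s["force"])
robot.move_linear([.676,.169,.2],velocity=.15)
qj=np.array(robot.sense()["q"]);qj[0]+=.9;robot.goto_joints(qj);robot.wait(.3)
im=robot.snapshot("top");cv2.imwrite("pics/top4.png",im[:,:,::-1]);im2=robot.snapshot("side");cv2.imwrite("pics/side4.png",im2[:,:,::-1])
cv2.imwrite("pics/c4.png",np.hstack([cv2.resize(im[140:300,110:420,::-1],(400,206)),cv2.resize(im2[110:320,150:460,::-1],(400,206))]))
a=cv2.imread("pics/top0.png")
for n,z,g in(("top",.067,(.676,.169)),("side",.067,(.676,.169))):
    I=robot and (im if n=="top" else im2);b0,_=blob(None,green(cv2.imread(f"pics/{n}0.png")[:,:,::-1]),proj(n,[*g,z]),9);b,_=blob(I,green(I),proj(n,[*g,z]),9);print(n,b0,b)
s=robot.sense();print(s["t"],s["tcp_pos"],s["force"])
```

```text
False 21.6417 [0.67647046 0.16899434 0.06137356] [-3.52956112 -0.61333345 11.29996061]
[0.67642732 0.1689964  0.06136938] [-3.46949445 -1.12379426 10.26742997]
top [232.88888889 196.75213675] [232.99152542 196.75423729]
side [295.66176471 176.39705882] [295.58208955 176.3880597 ]
25.6 [0.28763026 0.63362668 0.19849858] [-0.61152728 -0.76245496  0.97555819]
```

View pics/c4.png

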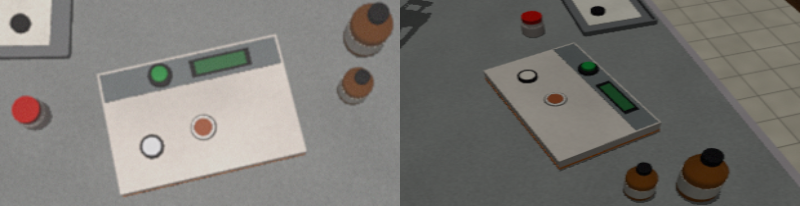

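The press reached 10–11 N (5 N is needed), stopping against the hard stop at z = 61.4 mm, where the fully-down height is 61.0. The button is back up, as its pixels match the start picture. The final views show the sample in the well at (203,127), with the reference, pot and both bottles where they were. The arm is clear, so I'm handing in.

```bash
python3 -c "
from workcell import robot
print(robot.finish_job())"
```

```text
the job is handed in; nothing more can be done
None
```

The sample disc is home in the well, the start button has been pressed and released, and the job is handed in. It had taken about 26 s of the 51 s allowed at the last check.

- **Sample:** I pushed it across the deck with two spread fingertips in two strokes, never gripping or lifting it. Both cameras then showed it flat and concentric in the well.
- **Start button:** I pressed it only after the sample was home, with about 10–11 N against the 5 N needed. The fingertip stopped at 61.4 mm, where fully down is 61.0 mm. I put that 0.4 mm down to small position errors, because the force shows the button had bottomed. Afterwards its pixel position matched the first picture to within 0.1 px, so it came back up.
- **Left alone:** The last pictures showed the reference disc, pot and bottles where they started, judged by eye, and the arm well clear of everything.
- **Disagreements:** The two cameras differed by up to about 4 mm on positions. I corrected for this using the fingertip position against the disc.

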